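Seat the fitting plug gauge in the bored housing

ROBOT

A 7-joint arm with a two-finger parallel gripper is mounted at the origin on the work surface. World frame = base frame: x ahead of the robot, y to its left, z up, the work surface at z = 0. Lengths are in m, angles in rad, forces in N, time in s.
With the tool pointing down it reaches from about 0.425 to 0.825 m from the base axis. Payload 3.6 kg.
Tool frame: the origin (TCP) lies at the very end of the fingers, on their centre line; the grasp point (between the pads) lies 19 mm behind it (manip.grip_depth is the distance from the TCP to the grasp point, in m); x points along the fingers, z is the direction in which the jaws open and shut, and the axes are right-handed (so a half turn about x gives the same grasp; the last joint's range is limited). The gripper opens to 93 mm and grips with 3 to 60 N. Pads are 15 mm wide; open, the fingers measure 128 mm over their backs; the gripper's body (75 mm by 188 mm) begins 65 mm behind the grasp point.
Start: joints at [-1.175, 0.615, -0.013, 1.423, 0.008, 1.103, -0.04], TCP at [0.266, 0.593, 0.219] pointing down, gripper open.
Joint ranges: [-3.12, 3.12], [-0.3, 2.06], [-1.34, 1.32], [0.26, 2.42], [-1.36, 4.5], [0.01, 1.98], [-2.84, 2.84]. Speed limits (rad/s): [2.79, 2.79, 3.14, 3.14, 3.14, 3.14, 3.14].

INTERFACE

Orientations are given as a 3x3 rotation matrix whose columns are the frame's x, y, z axes.
In Python, from plant import manip gives the robot as it stands.
- The arm moves only by the shell command python3 -m pendant 'ROWS' [OPENING] [FORCE]. ROWS is JSON, a list of rows, each a list of 2 entries, a list of its own where there are three numbers: the shift along the world's x, y, z in m, then the turn, a rotation vector about the world's x, y, z in rad. In form: [[[x, y, z], [rx, ry, rz]], ...]. A call has 1 to 8 rows; each row is the pose to reach, as a shift and turn from the pose commanded when the call began; what a row does not reach only later rows make up. A row lasts 1/10 s, in which the tool goes at most 50 mm and 8.59 degrees, less where a joint would pass 70% of its speed; a pose out of reach is approached as far as the arm can. A call with a gripper value outside its range is refused whole. OPENING is the opening, from 0 (shut) to 1 (fully open), set as the call begins (- or left out, the last holds). The fingers move at their own pace and stop on an object; FORCE is the grip in N (left out, the last holds). Time passes only in rows, so rows that repeat a pose let the fingers close. It gives the time, the measured TCP pose, the force and the opening at its end, in the units of the state.
- manip.get_state(): the state, without advancing time (a new reading comes with each control period).
- manip.snapshot(name): name is "scene" or "top"; returns the picture (400x640x3 uint8, red, green, blue); there is no depth.
- manip.camera_params(name): a dict with "mtx" (3x3 intrinsics, pixels), "k1" (the pictures are not rectified: a ray, as slopes to the right and down, at radius r is drawn at 1 + k1 r^2 times it, then the intrinsics apply), "cam_to_world" (4x4, takes a point from camera to world coordinates). Camera axes: x right, y down, z forward; pixel columns grow to the right and rows downward; lengths in m; the calibration is good to about 2 mm. A picture is of the moment at which its call begins. camera_params takes no time and is no camera call.
- manip.finish_job(): hands the job in, once; it reports no verdict.
The state is a dict: "time": time; "joints": joint angles; "qd": joint speeds; "joint_efforts": joint torques, N m; "eef_pos": TCP position; "tool_rot": TCP orientation; "contact_force": force on the tool from outside, world axes, zero at the start; "ft_torque": the same for the moment, N m; "finger_gap": finger opening in m.
Only numpy, scipy, OpenCV 4.12 (cv2) and the standard library are available. Lean on these libraries where they do the work, as an engineer would, in place of code of your own. Each camera call takes 0.05 s, during which the arm holds its last target.

TASK

Check the bore of the flanged housing: from the rack take the plug gauge of middle thickness, enter it into the bore edge-first, leaning about 15 degrees, then straighten it upright and lower it gently all the way to the bottom of the bore before letting it go there. Leave the thin and the thick gauge standing in the rack.

Things in the scene. Friction and masses are not known exactly. Their poses are not given: they have to be found in the camera images.
- plug_gauge: The gauge to use, of middle thickness: an upright bare steel plug 24 mm in diameter and 50 mm long, with a slimmer round aluminium handle 20 mm in diameter and 55 mm long on top (50 to 105 mm above the foot); about 0.2 kg. Origin: centre of the foot's underside; z runs up the axis to the handle. It and the other two stand loosely in a row, 85 mm apart, in any order, in a rack.
- thin_gauge: Like it, same handle and height, but the steel plug is only 14 mm in diameter. Stays in the rack: a low wooden block 70 x 250 mm, 26 mm high, with three round recesses 40 mm wide and 12 mm deep. Origin: centre of the foot's underside; z up the axis.
- thick_gauge: Like it, same handle and height, but the steel plug is 34 mm in diameter. Stays in the rack. Origin: centre of the foot's underside; z up the axis.
- bore_mouth (a point): Centre of the bore's mouth in the top face of the housing: round aluminium, fixed, 72 mm in diameter, 60 mm high, flange 104 mm wide and 12 mm thick at the foot. The bore is upright, blind, 27 mm in diameter, its flat bottom 40 mm below this point; a 45 degree lead-in widens its top 6 mm to 39 mm. z up. A solid slug without a bore stands nearby, not needed.
Things that resemble listed ones, but are neither listed nor needed, are in the scene too. Leave any blue, turquoise or yellow look-alike of the plug_gauge alone.

How it is judged:
By the outcome, as a careful person would: the job done as asked, in the order asked, and still so for the second after the job is handed in, with the robot touching nothing.
It also fails if it takes over 42 s, if anything falls off the work surface, if the arm or the gripper's body presses on something with over 40 N, if the wrist force passes 120 N, or if a joint passes its speed limit or range.

## Working session

There is one attempt and no reset: what is moved stays moved. The work goes in short steps, Python scripts to look and compute and a shell command to move; the robot and the scene stay as the last step left them, time stands still between calls to the robot, and variables do not carry over. Pictures are saved under pics/ and viewed, and the job is handed in when it is done.

```bash
ls; mkdir -p pics; python3 - <<'E'
from plant import manip
import cv2
for n in("scene","top"):
    im=manip.snapshot(n); cv2.imwrite(f"pics/{n}0.png",im[:,:,::-1])
    p=manip.camera_params(n); print(n,p)
s=manip.get_state(); print({k:s[k] for k in("time","eef_pos","tool_rot","contact_force","finger_gap")}, manip.grip_depth)
E
```

```text
pics
scene {'mtx': array([[491.62742134,   0.        , 318.88411715],
       [  0.        , 491.62742134, 197.49719007],
       [  0.        ,   0.        ,   1.        ]]), 'k1': 0.037199941009778865, 'cam_to_world': array([[-0.53507058,  0.51040962, -0.67318756,  1.30467752],
       [ 0.84449084,  0.34496496, -0.40967598,  0.52896434],
       [ 0.02312356, -0.78770629, -0.61561685,  0.76226722],
       [ 0.        ,  0.        ,  0.        ,  1.        ]])}
top {'mtx': array([[443.70374312,   0.        , 324.55409041],
       [  0.        , 443.70374312, 198.07754002],
       [  0.        ,   0.        ,   1.        ]]), 'k1': -0.05165857045250322, 'cam_to_world': array([[-0.01739198, -0.99113006,  0.13175253,  0.41951636],
       [-0.99924276,  0.01264278, -0.03679757,  0.05922477],
       [ 0.03480546, -0.13229275, -0.99059942,  0.91975939],
       [ 0.        ,  0.        ,  0.        ,  1.        ]])}
{'time': 0.1, 'eef_pos': array([0.26583287, 0.59239924, 0.2176272 ]), 'tool_rot': array([[-8.90621311e-04, -9.12361830e-01,  4.09383802e-01],
       [-2.07556772e-03,  4.09384769e-01,  9.12359470e-01],
       [-9.99997449e-01, -3.71370176e-05, -2.25827557e-03]]), 'contact_force': array([ 0.36583978, -0.099679  , -0.72023606]), 'finger_gap': 0.09278767507365486} 0.0188
```

View pics/scene0.png

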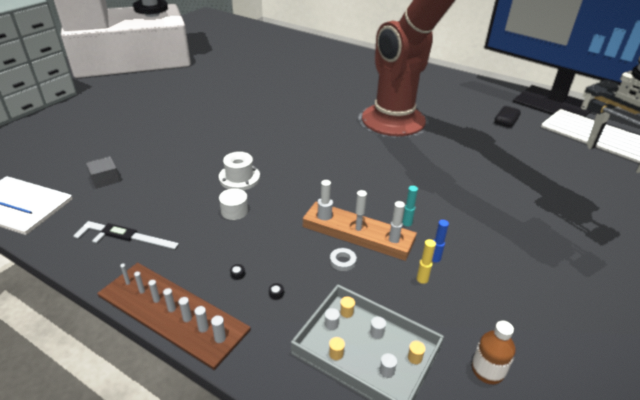

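View pics/top0.png

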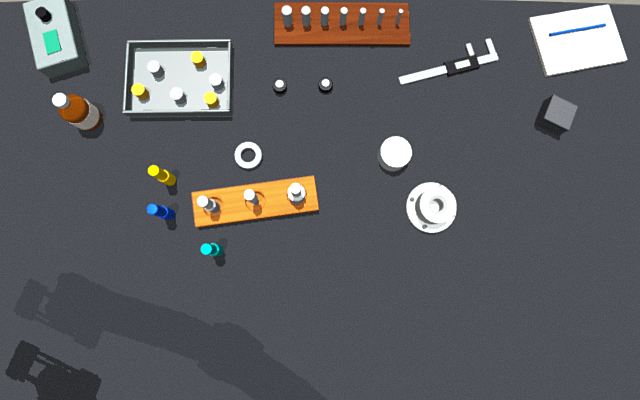

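The orange rack holds three gauges. In the scene view they are at (325,200), (361,210) and (397,222), and in the top view at (296,191), (250,197) and (206,203). The flanged housing is at scene (239,170) and top (432,207); the solid slug is at scene (234,205). I'll enlarge both areas to confirm.

```bash
python3 - <<'E'
import cv2,numpy as np
a=cv2.imread("pics/scene0.png");b=cv2.imread("pics/top0.png")
c1=cv2.resize(a[170:260,295:425],None,fx=6,fy=6,interpolation=cv2.INTER_CUBIC)
cv2.imwrite("pics/c1.png",c1)
c2=cv2.resize(b[160:240,185:325],None,fx=5,fy=5,interpolation=cv2.INTER_CUBIC)
cv2.imwrite("pics/c2.png",c2)
c3=cv2.resize(b[175:240,400:465],None,fx=6,fy=6,interpolation=cv2.INTER_CUBIC)
c4=cv2.resize(a[145:210,210:275],None,fx=6,fy=6,interpolation=cv2.INTER_CUBIC)
cv2.imwrite("pics/c3.png",np.hstack([c3,c4]))
E
```

```text
(no output)
```

View pics/c1.png

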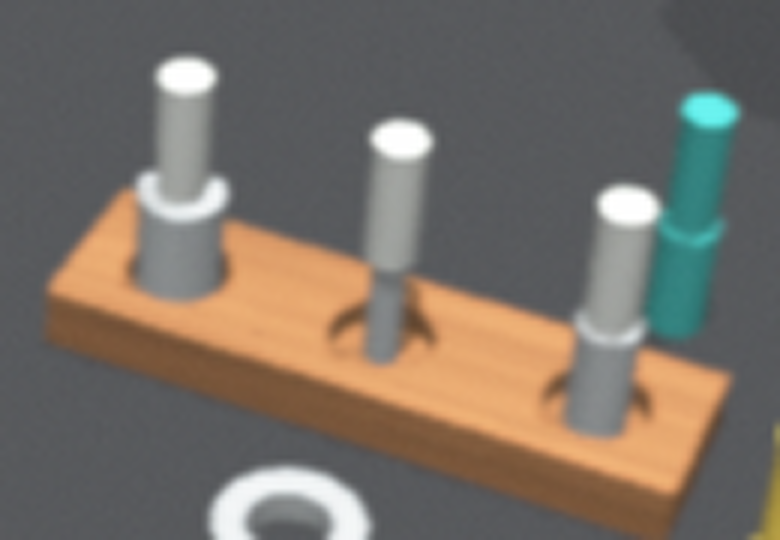

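View pics/c2.png

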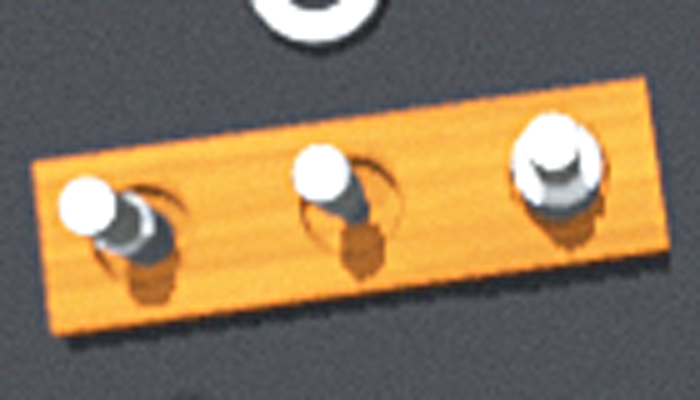

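View pics/c3.png

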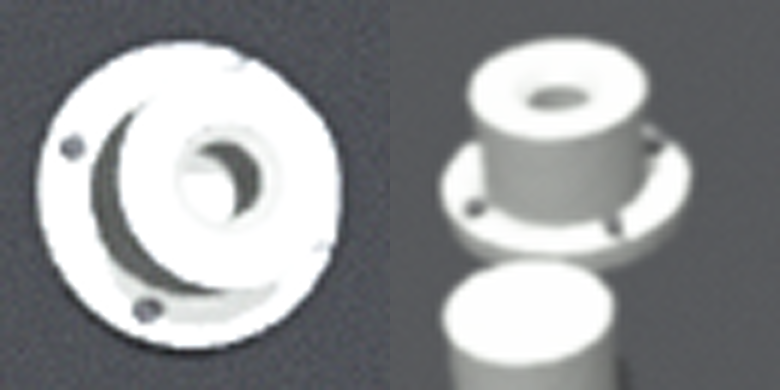

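Three candidates: scene (326,183) is thick, with a wide shoulder ring round the handle. Scene (362,193) is thin, with a plug slimmer than its handle. Scene (400,204) / top (203,201) has a plug only slightly wider than its handle, so it is the middle gauge. The turquoise one beside it stands off the rack and isn't wanted. Next I'll measure.

```bash
cat > h.py <<'E'
import numpy as np,cv2
from plant import manip
def ray(n,uv):
    p=manip.camera_params(n);K=p["mtx"];T=p["cam_to_world"]
    d=np.array([(uv[0]-K[0,2])/K[0,0],(uv[1]-K[1,2])/K[1,1]]);s=d.copy()
    for _ in range(20): s=d/(1+p["k1"]*(s@s))
    v=T[:3,:3]@np.array([s[0],s[1],1]);return T[:3,3],v/np.linalg.norm(v)
def onz(n,uv,z):
    o,v=ray(n,uv);return o+v*(z-o[2])/v[2]
def tri(u1,u2):
    o1,a=ray("scene",u1);o2,b=ray("top",u2)
    s=np.linalg.lstsq(np.c_[a,-b],o2-o1,rcond=None)[0]
    p,q=o1+a*s[0],o2+b*s[1];return (p+q)/2,np.linalg.norm(p-q)
def proj(n,P):
    p=manip.camera_params(n);K=p["mtx"];T=p["cam_to_world"]
    c=T[:3,:3].T@(np.asarray(P)-T[:3,3]);s=c[:2]/c[2];s=s*(1+p["k1"]*(s@s))
    return np.array([K[0,0]*s[0]+K[0,2],K[1,1]*s[1]+K[1,2]])
def blobs(im,box,th,inv=False):
    x0,y0,x1,y1=box;g=cv2.cvtColor(im,cv2.COLOR_BGR2GRAY) if im.ndim==3 else im
    k=6;g=cv2.resize(g[y0:y1,x0:x1],None,fx=k,fy=k,interpolation=cv2.INTER_CUBIC)
    m=((g<th) if inv else (g>th)).astype(np.uint8)
    cs,_=cv2.findContours(m,cv2.RETR_EXTERNAL,cv2.CHAIN_APPROX_NONE);r=[]
    for c in cs:
        if cv2.contourArea(c)>300:
            e=cv2.fitEllipse(cv2.convexHull(c)) ;r.append(((e[0][0]+.5)/k-.5+x0,(e[0][1]+.5)/k-.5+y0,e[1][0]/k,e[1][1]/k))
    return np.array(r)
E
python3 - <<'E'
from h import *
np.set_printoptions(precision=4,suppress=True)
a=cv2.imread("pics/scene0.png");b=cv2.imread("pics/top0.png")
S=blobs(a,(300,175,412,215),215);print("S",S)
bs=b[:,:,0]  # blue channel: wood dark
T=blobs(bs,(188,170,320,222),225);print("T",T)
print("Shous",blobs(a,(212,148,268,172),215))
print("Sbore",blobs(a,(228,155,250,165),190,True))
print("Thous",blobs(b,(400,175,465,240),110))
print("Tbore",blobs(b,(425,192,448,216),225,True))
E
```

```text
S [[399.2773 203.9671   5.9382   9.2644]
 [324.9876 201.5324   8.4879  13.4004]
 [361.4786 192.939    5.7768   8.9729]
 [325.6079 182.3521   5.4519   8.722 ]]
T [[201.9711 200.7315  10.8509  11.0019]
 [248.6459 194.1405  10.5965  11.077 ]
 [295.7221 191.949   17.2586  18.6613]]
Shous [[237.3938 159.5411  15.968   28.7055]]
Sbore [[237.2141 160.9758   3.4816   9.522 ]]
Thous [[431.0799 206.9464  50.846   52.353 ]]
Tbore [[437.1788 204.1423  12.3907  14.1785]]
```

```bash
python3 - <<'E'
from h import *
np.set_printoptions(precision=4,suppress=True)
st=(399.28,203.97);tt=(201.97,200.73)
print("tri gauge",tri(st,tt),"planes",onz("scene",st,.119),onz("top",tt,.119))
print("thin",onz("scene",(361.48,192.94),.119),onz("top",(248.65,194.14),.119), "thick",onz("scene",(325.61,182.35),.119))
print("house",onz("scene",(237.4,159.54),.06),"flange",onz("top",(431.08,206.95),.012))
print("bore top at z=.034?",onz("top",(437.18,204.14),.06))
for n,z in (("teal top",.105),):
  print(n,onz("scene",(413,188.5),z),onz("top",(207,249),z))
a=cv2.imread("pics/top0.png")
hs=cv2.cvtColor(a,cv2.COLOR_BGR2HSV)
m=cv2.inRange(hs,(5,120,100),(20,255,255));m[:170]=0;m[230:]=0
cs,_=cv2.findContours(m,cv2.RETR_EXTERNAL,cv2.CHAIN_APPROX_NONE);c=max(cs,key=cv2.contourArea)
r=cv2.minAreaRect(c);bx=cv2.boxPoints(r);print("rack",r,[onz("top",q,.026)[:2] for q in bx])
E
```

```text
tri gauge (array([0.5241, 0.2521, 0.1179]), np.float64(0.00048792241794679713)) planes [0.5253 0.2527 0.119 ] [0.524  0.2516 0.119 ]
thin [0.5363 0.1685 0.119 ] [0.535  0.1673 0.119 ] thick [0.5469 0.0841 0.119 ]
house [ 0.5204 -0.1951  0.06  ] flange [ 0.5188 -0.1962  0.012 ]
bore top at z=.034? [ 0.5189 -0.1953  0.06  ]
teal top [0.4404 0.2486 0.105 ] [0.4373 0.2443 0.105 ]
rack ((254.2916717529297, 200.869140625), (35.55327224731445, 125.0009536743164), 82.03038787841797) [array([0.5544, 0.2986]), array([0.5871, 0.0474]), array([0.5146, 0.0384]), array([0.4829, 0.2872])]
```

```bash
python3 -m pendant '[[[0.028,-0.037,0],[0,0,-0.143]],[[0.057,-0.075,0],[0,0,-0.287]],[[0.086,-0.113,0],[0,0,-0.43]],[[0.115,-0.151,0],[0,0,-0.574]],[[0.144,-0.189,0],[0,0,-0.718]],[[0.173,-0.227,0],[0,0,-0.861]],[[0.201,-0.264,0],[0,0,-1.005]],[[0.230,-0.302,0],[0,0,-1.149]]]' 0.65 20
```

```text
time: 0.9
eef_pos: [0.4965, 0.2895, 0.2184]
tool_rot: [[-0.001, 0.005, 1.0], [0.0, 1.0, -0.005], [-1.0, 0.0, -0.001]]
contact_force: [1.4, 0.3, -0.8]
finger_gap: 0.0604
```

```bash
python3 -m pendant '[[[0.0288,-0.0383,0],[0,0,0]],[[0.0288,-0.0383,0],[0,0,0]],[[0.0288,-0.0383,0],[0,0,0]]]'; python3 -c "
from plant import manip;s=manip.get_state();print(s['joints'],s['tool_rot'],s['contact_force'])"
```

```text
time: 1.2
eef_pos: [0.5253, 0.2512, 0.2182]
tool_rot: [[-0.001, 0.003, 1.0], [-0.0, 1.0, -0.003], [-1.0, -0.0, -0.001]]
contact_force: [-0.6, -0.4, -0.2]
finger_gap: 0.0604
[-0.68388588  0.5232183   0.31713307  1.63436535 -0.18445724  1.01457656
 -0.31186008] [[-8.98947378e-04  3.31746293e-03  9.99994093e-01]
 [-4.47253746e-04  9.99994396e-01 -3.31786600e-03]
 [-9.99999496e-01 -4.50233691e-04 -8.97458593e-04]] [-0.62874771 -0.44237142 -0.22175583]
```

```bash
python3 - <<'E'
from h import *
im=manip.snapshot("scene")[:,:,::-1].copy()
print(proj("scene",manip.get_state()["eef_pos"]),proj("scene",(.5253,.2512,.119)))
cv2.imwrite("pics/s1.png",cv2.resize(im[90:270,280:480],None,fx=3,fy=3,interpolation=cv2.INTER_CUBIC))
E
```

```text
[405.97985139 164.70249694] [398.603274   203.72185025]
```

View pics/s1.png

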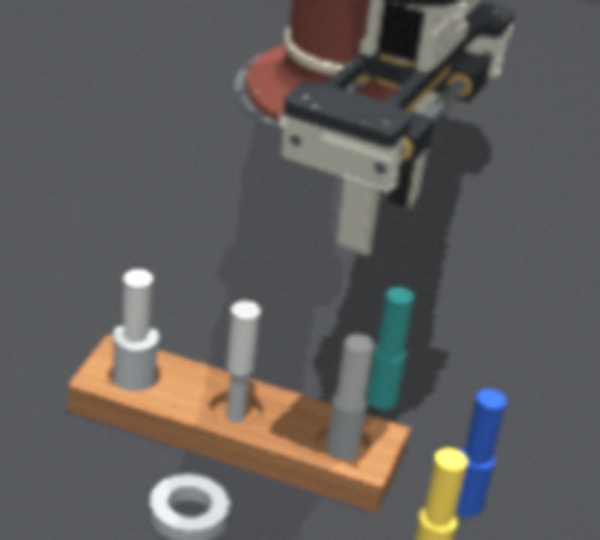

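The picture shows the front finger tip at crop (360,250) and the rear one at (405,200). Their midpoint is about (407,165), which matches the projected TCP (406,165), so the fingers straddle the gauge. Descending.

```bash
python3 -m pendant '[[[0,0.001,-0.04],[0,0,0]],[[0,0.001,-0.08],[0,0,0]],[[0,0.001,-0.11],[0,0,0]],[[0,0.001,-0.13],[0,0,0]],[[0,0.001,-0.138],[0,0,0]],[[0,0.001,-0.138],[0,0,0]]]'
python3 -m pendant '[[[0,0,0],[0,0,0]],[[0,0,0],[0,0,0]],[[0,0,0],[0,0,0]],[[0,0,0],[0,0,0]],[[0,0,0],[0,0,0]],[[0,0,0],[0,0,0]]]' 0 35
```

```text
time: 1.85
eef_pos: [0.5233, 0.2552, 0.0796]
tool_rot: [[-0.003, -0.003, 1.0], [-0.0, 1.0, 0.003], [-1.0, -0.0, -0.003]]
contact_force: [-0.8, 0.0, -0.3]
finger_gap: 0.06
time: 2.45
eef_pos: [0.5249, 0.2537, 0.0809]
tool_rot: [[0.0, 0.0, 1.0], [0.0, 1.0, -0.0], [-1.0, 0.0, 0.0]]
contact_force: [-0.1, -0.6, 1.4]
finger_gap: 0.0193
```

```bash
python3 -m pendant '[[[0,0,0.02],[0,0,0]],[[0,0,0.05],[0,0,0]],[[0,0,0.09],[0,0,0]],[[0,0,0.12],[0,0,0]],[[0,0,0.12],[0,0,0]]]'
python3 -m pendant '[[[0,-0.04,0],[0,0,0]],[[0,-0.085,0],[0,0,0]],[[0,-0.13,0],[0,0,0]],[[0,-0.175,0],[0,0,0]],[[0,-0.22,0],[0,0,0]],[[0,-0.265,0],[0,0,0]],[[0,-0.31,0],[0,0,0]],[[0,-0.35,0],[0,0,0]]]'
python3 -m pendant '[[[0,0,0],[0,0,0]],[[0,0,0],[0,0,0]],[[0,0,0],[0,0,0]]]'
python3 - <<'E'
from h import *
for n in("scene","top"):
    im=manip.snapshot(n)[:,:,::-1].copy();cv2.imwrite(f"pics/{n}2.png",im)
    cv2.imwrite(f"pics/{n}2c.png",cv2.resize(im[60:260,180:380] if n=="scene" else im[120:280,340:500],None,fx=3,fy=3,interpolation=cv2.INTER_CUBIC))
print(manip.get_state()["eef_pos"])
E
```

```text
time: 2.95
eef_pos: [0.5276, 0.2545, 0.2049]
tool_rot: [[0.008, 0.0, 1.0], [0.004, 1.0, -0.0], [-1.0, 0.004, 0.008]]
contact_force: [0.1, 0.6, -1.9]
finger_gap: 0.0195
time: 3.75
eef_pos: [0.5233, -0.0986, 0.1989]
tool_rot: [[-0.003, 0.001, 1.0], [-0.0, 1.0, -0.001], [-1.0, -0.0, -0.003]]
contact_force: [0.4, -0.1, -2.0]
finger_gap: 0.0194
time: 4.05
eef_pos: [0.5243, -0.0944, 0.1994]
tool_rot: [[-0.003, -0.002, 1.0], [0.002, 1.0, 0.002], [-1.0, 0.002, -0.003]]
contact_force: [-0.4, 0.4, -1.9]
finger_gap: 0.0196
[ 0.52468874 -0.09421549  0.19989246]
```

View pics/scene2c.png

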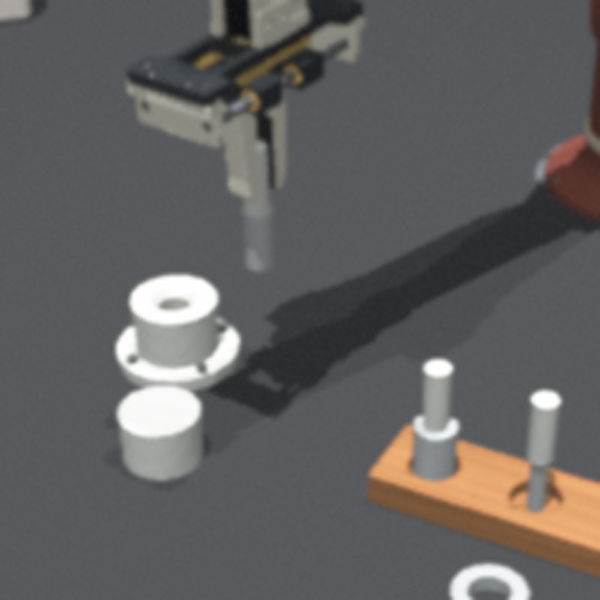

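View pics/top2c.png

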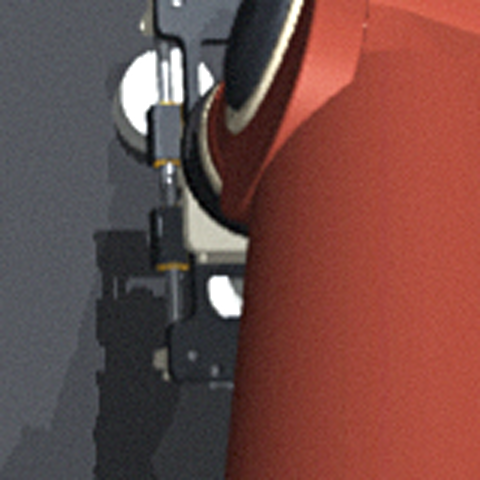

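```bash
python3 - <<'E'
from h import *
np.set_printoptions(precision=4,suppress=True)
a=cv2.imread("pics/scene2.png").astype(int)
for y in range(130,152):
    print(y,a[y,256:278].sum(1)//3)
E
```

```text
130 [ 89  91  91  93 103 114 125 129 133 131 130 126 122 117 106  97  91  91
  90  90  90  89]
131 [ 90  89  90  91  98 110 122 128 129 130 128 126 120 113 101  93  90  90
  91  90  91  89]
132 [ 88  90  90  91  93 102 112 119 122 124 124 120 113 108  99  93  91  90
  90  90  90  90]
133 [ 90  89  90  89  93 101 107 112 115 117 116 115 111 102  97  93  89  90
  91  89  90  89]
134 [ 90  89  89  90  93  99 106 110 113 114 114 112 110 104  97  92  91  90
  91  90  90  91]
135 [ 91  91  91  91  93  98 105 111 112 114 112 113 109 103  97  93  90  90
  91  90  91  90]
136 [ 89  89  91  89  93  99 106 110 111 113 114 111 108 105  99  94  91  91
  89  90  90  90]
137 [ 90  90  92  88  93 100 106 109 112 114 114 113 110 105 100  94  91  89
  90  90  90  90]
138 [ 89  90  90  91  92  99 105 110 111 115 114 112 110 104  99  94  91  91
  91  91  90  91]
139 [ 90  90  90  90  92  98 105 109 113 114 114 112 109 104  97  94  91  90
  90  90  90  91]
140 [ 89  89  90  92  92  99 104 109 112 114 114 111 108 105  97  92  91  90
  90  91  90  90]
141 [ 91  89  89  90  92  97 104 110 112 113 113 112 11
[... 266 characters left out ...]
 132 123 114 112 109 105  99  92  90  89
  89  90  90  91]
145 [ 90  91  91  90  92 104 121 131 134 125 118 111 109 104  98  94  91  91
  90  90  91  92]
146 [ 91  91  89  91  92 102 120 132 134 132 123 116 109 106  99  93  90  90
  91  91  90  91]
147 [ 91  91  92  90  92 102 120 132 136 135 130 120 111 106  99  94  90  91
  90  91  90  90]
148 [ 90  89  89  90  90 100 116 128 135 137 131 121 112 105 100  94  92  90
  91  91  90  90]
149 [ 91  91  89  91  91  95 105 119 127 131 127 117 109 102  98  93  90  91
  90  90  90  91]
150 [ 91  90  90  90  89  90  93  99 105 110 110 106  99  94  92  90  90  90
  91  90  90  91]
151 [90 89 91 91 90 91 91 90 91 94 95 94 92 90 90 91 92 90 90 90 90 91]
```

```bash
python3 - <<'E'
from h import *
np.set_printoptions(precision=4,suppress=True)
t=np.linspace(0,2*np.pi,90)
for P in ((.5253,.2527-.35,.134),(.5253,.2537-.35,.134),(.5243,.2527-.35,.134),(.5253,.2527-.35,.135)):
    P=np.array(P);q=np.array([proj("scene",P+[.012*np.cos(u),.012*np.sin(u),.0]) for u in t])
    print(P,"u",q[:,0].min(),q[:,0].max(),q[:,0].mean(),"vmax",q[:,1].max())
# same edge method on original gauge in rack
a=cv2.imread("pics/scene0.png").astype(int)
for y in range(226,240,2): print(y,a[y,384:408].sum(1)//3)
E
```

```text
[ 0.5253 -0.0973  0.134 ] u 260.55627849380346 270.72352612723074 265.60860370251385 vmax 150.11949552403453
[ 0.5253 -0.0963  0.134 ] u 260.8924663404408 271.0626113470009 265.94621740471115 vmax 150.24963470972637
[ 0.5243 -0.0973  0.134 ] u 260.8154939097705 270.9764191591656 265.8646654743466 vmax 149.93044960376653
[ 0.5253 -0.0973  0.135 ] u 260.5349042501399 270.70760531463617 265.5899410254496 vmax 149.7593526226245
226 [176 177 177 176 176 171 153 136 153 178 193 197 188 186 197 212 205 164
 110  83  82  87  90  92]
228 [165 167 168 168 169 164 143 123 123 131 137 141 142 141 142 135 128 133
 136 129 117 107  99  95]
230 [168 167 166 164 161 150 131 122 124 131 136 137 137 136 132 128 131 154
 169 171 170 168 163 156]
232 [172 168 158 136 116 107 110 121 128 133 136 137 138 133 130 126 135 158
 170 174 176 176 175 175]
234 [164 146 113  91  90 102 114 122 130 134 135 138 135 133 127 117 109 114
 136 157 164 169 170 171]
236 [160 136 124 136 137 129 123 128 132 136 138 138 134 130 124 111  97  86
  94 129 159 167 167 167]
238 [165 156 155 158 144 128 124 130 132 137 137 135 133 129 121 123 132 125
 110 130 161 171 171 170]
```

```bash
python3 -m pendant '[[[0.004,-0.04,0],[0,0.09,0]],[[0.008,-0.08,0],[0,0.18,0]],[[0.0117,-0.0977,0],[0,0.262,0]],[[0.0117,-0.0977,-0.025],[0,0.262,0]],[[0.0117,-0.0977,-0.05],[0,0.262,0]],[[0.0117,-0.0977,-0.05],[0,0.262,0]],[[0.0117,-0.0977,-0.05],[0,0.262,0]],[[0.0117,-0.0977,-0.05],[0,0.262,0]]]'
python3 - <<'E'
from h import *
np.set_printoptions(precision=4,suppress=True)
im=manip.snapshot("scene")[:,:,::-1].copy();cv2.imwrite("pics/scene3.png",im)
cv2.imwrite("pics/s3c.png",cv2.resize(im[80:200,190:310],None,fx=5,fy=5,interpolation=cv2.INTER_CUBIC))
a=im.astype(int)
for y in range(136,162): print(y,a[y,224:252].sum(1)//3)
E
```

```text
time: 4.95
eef_pos: [0.5376, -0.1938, 0.1521]
tool_rot: [[-0.256, -0.001, 0.967], [-0.001, 1.0, 0.001], [-0.967, -0.001, -0.256]]
contact_force: [0.4, 0.0, -1.7]
finger_gap: 0.0193
136 [ 97 102 111 120 125 125 126 126 124 121 121 118 108  95  90  91  91  91
  90  90  91  89  91  92  90  90  90  90]
137 [ 91  94 103 116 124 126 128 128 126 123 121 114 103  95  91  90  91  91
  91  91  90  91  90  91  91  90  90  90]
138 [ 90  92  96 112 123 130 129 128 126 124 116 109  99  93  91  91  91  90
  91  90  91  92  91  92  90  90  91  89]
139 [ 91  91  94 103 115 124 124 125 123 119 113 105 101  93  92  91  90  91
  91  92  90  91  90  91  90  91  90  90]
140 [ 91  90  91  93 102 109 112 114 114 112 108 105 101  95  91  89  92  91
  92  91  89  91  91  90  90  91  91  91]
141 [ 90  89  92  92  95 100 108 108 109 110 108 105 101  98  91  90  91  89
  90  91  90  90  90  90  91  92  91  90]
142 [ 91  92  92  91  94 100 105 109 109 109 109 107 103  98  94  91  91  90
  92  91  91  92  91  92  91  90  90  91]
143 [ 91  90  90  91  91  97 103 107 109 110 108 107 106 100  96  92  90  91
  90  92 
[... 1474 characters left out ...]
139 149 151 151 151 151 149 150 152 153 159 169 181 187 189 187
 187 188 192 194 195 195 194 186 163 120]
157 [120 140 149 153 153 153 151 149 149 148 151 153 157 162 169 177 184 184
 184 183 185 190 193 194 193 191 178 141]
158 [133 149 152 154 154 152 148 145 147 146 148 149 152 155 156 161 169 175
 177 175 174 181 186 186 187 183 168 139]
159 [140 152 154 153 154 151 147 142 142 144 140 138 137 140 140 139 146 151
 159 158 156 160 163 165 164 164 156 135]
160 [151 159 155 152 152 150 142 138 135 133 127 128 129 132 133 133 133 135
 138 143 147 152 154 156 155 154 152 134]
161 [160 170 161 153 152 149 143 136 129 123 121 124 127 131 133 134 133 130
 130 135 143 151 154 154 154 154 149 128]
```

View pics/s3c.png

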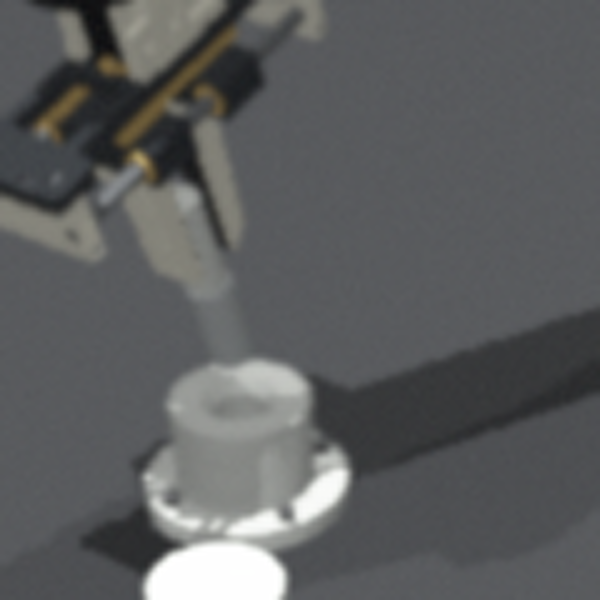

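```bash
python3 - <<'E'
from h import *
np.set_printoptions(precision=3,suppress=True)
t=np.linspace(0,2*np.pi,120);th=.262
ax=np.array([np.sin(th),0,np.cos(th)]);e=np.array([np.cos(th),0,-np.sin(th)])
F=np.array([.5198,-.195,.0863])
for h in (0,.015,.03):
    q=np.array([proj("scene",F+ax*h+.012*(np.cos(u)*e+np.sin(u)*np.array([0,1,0]))) for u in t]);print(h,q.min(0),q.max(0),q.mean(0))
print(proj("scene",F+[0,.001,0])-proj("scene",F),proj("scene",F+[.001,0,0])-proj("scene",F),proj("scene",F+[0,0,.001])-proj("scene",F))
for y in (141,144,147): pass
E
```

```text
0 [232.064 147.333] [241.448 154.177] [236.731 150.771]
0.015 [230.542 143.107] [240.015 149.966] [235.254 146.552]
0.03 [228.991 138.8  ] [238.554 145.673] [233.748 142.252]
[0.309 0.122] [-0.257  0.177] [-0.032 -0.336]
```

```bash
python3 - <<'E'
from h import *
np.set_printoptions(precision=4,suppress=True)
P=[];R=[];I=[]
for i in range(16):
    I.append(manip.snapshot("scene")[:,:,::-1].astype(float));s=manip.get_state();P.append(s["eef_pos"]);R.append(s["tool_rot"][:,0])
P=np.array(P);print(P.mean(0),P.std(0),np.mean(R,0),np.std(R,0),s["time"])
a=np.mean(I,0);np.save("avg3.npy",a);g=a.mean(2)
b=cv2.imread("pics/scene2.png").astype(float).mean(2)
def edges(g,y,c0,w=14):
    r=g[y,c0-w:c0+w];bg=np.median(np.r_[r[:5],r[-5:]]);pk=r[w-3:w+3].max();h=bg+.35*(pk-bg)
    i=np.where(r>h)[0];l,rr=i[0],i[-1]
    L=l-(r[l]-h)/(r[l]-r[l-1]);Rr=rr+(r[rr]-h)/(r[rr]-r[rr+1]);return c0-w+L,c0-w+Rr
def axisfit(g,rows,c0):
    e=np.array([edges(g,y,c0) for y in rows]);m=e.mean(1);f=np.polyfit(np.array(list(rows)),m,1);w=np.mean(e[:,1]-e[:,0]);return f[0],np.polyval(f,np.mean(list(rows))),np.mean(list(rows)),w
print("vert",axisfit(b,range(134,142),265)); print("lean",axisfit(g,range(141,150),234))
for P0,ax in (((.5253,-.0973,.134),(0,0,1)),((.5198,-.195,.0863),(np.sin(.262),0,np.cos(.262)))):
    q=np.array([proj("scene",np.array(P0)+np.array(ax)*h) for h in np.linspace(0,.05,9)])
    f=np.polyfit(q[:,1],q[:,0],1);print("pred",f[0],[np.polyval(f,v) for v in(137.5,145)])
E
```

```text
[ 0.5368 -0.194   0.1511] [0.0003 0.     0.0005] [-0.2583 -0.0002 -0.9661] [0.001  0.0003 0.0003] 5.8
vert (np.float64(0.022032892403365183), np.float64(265.47795725980785), np.float64(137.5), np.float64(8.990033908998214))
lean (np.float64(0.33529390157426303), np.float64(234.068812445997), np.float64(145.0), np.float64(8.660300859961191))
pred 0.052101594012699044 [np.float64(265.13061386990444), np.float64(265.5213758249997)]
pred 0.3501954380464863 [np.float64(232.12097326677036), np.float64(234.747439052119)]
```

```bash
python3 -m pendant '[[[-0.005,0,0.008],[0,-0.09,0]],[[-0.011,0,0.015],[0,-0.18,0]],[[-0.0167,0,0.021],[0,-0.262,0]],[[-0.0167,0,0.021],[0,-0.262,0]],[[-0.0167,0,0.021],[0,-0.262,0]],[[-0.0167,0,0.021],[0,-0.262,0]]]'
python3 - <<'E'
from h import *
np.set_printoptions(precision=4,suppress=True)
I=[];P=[]
for i in range(8): I.append(manip.snapshot("scene")[:,:,::-1].astype(float));P.append(manip.get_state()["eef_pos"])
a=np.mean(I,0);np.save("avg4.npy",a);g=a.mean(2);print(np.mean(P,0))
for y in range(120,150): print(y,g[y,224:248].round().astype(int))
q=np.array([proj("scene",np.array([.5203,-.195,z])) for z in (.105,.13,.155)]);print(q)
cv2.imwrite("pics/s4c.png",cv2.resize(a[80:200,190:310].astype(np.uint8),None,fx=5,fy=5,interpolation=cv2.INTER_CUBIC))
E
```

```text
time: 6.4
eef_pos: [0.5211, -0.1935, 0.1713]
tool_rot: [[-0.0, -0.001, 1.0], [0.0, 1.0, 0.001], [-1.0, 0.0, -0.0]]
contact_force: [0.2, -0.1, -1.7]
finger_gap: 0.0191
[ 0.5205 -0.1937  0.1711]
120 [111 141 154 156 156 154 142 130 125 125 127 126 118 101  75  73 101 107
  97  91  90  90  90  90]
121 [103 129 143 150 154 153 147 134 126 126 126 126 120 108  92  85  94  96
  91  90  90  90  90  90]
122 [ 94 105 118 131 141 148 148 136 128 125 127 125 120 111  98  90  90  91
  90  90  90  90  90  90]
123 [ 90  93  96 105 115 127 136 132 126 125 127 126 121 111  98  92  90  90
  90  90  91  90  90  90]
124 [ 90  90  90  92  96 105 118 124 125 126 127 126 122 112  99  92  90  90
  90  90  90  90  90  90]
125 [ 90  90  90  90  91  98 115 125 129 129 129 127 123 114 102  93  91  90
  90  90  90  90  90  90]
126 [ 90  90  90  90  91  99 117 127 131 131 130 128 122 116 107  98  92  90
  90  90  90  90  90  90]
127 [ 90  90  90  90  92 103 119 128 131 132 131 128 123 119 114 102  92  91
  90  90  90  90  90  90]
128 [ 90  90  90  90  93 102 117 126 129 130 129 127 124 120 113 100  92  90
  90  
[... 1496 characters left out ...]
15 129 135 135 129 123 117 109 100  94  90
  91  90  91  91  90  90]
144 [ 90  90  90  90  90  90  96 111 126 134 136 133 127 119 110 100  94  91
  90  91  90  90  91  90]
145 [ 90  90  91  90  90  90  93 104 121 132 135 133 127 119 109 100  94  91
  91  90  90  90  90  91]
146 [ 90  90  90  90  90  90  91  96 109 121 126 126 122 114 105  97  93  90
  90  90  90  90  90  90]
147 [ 90  90  90  90  90  90  90  91  95 101 105 106 105 100  95  92  91  90
  90  90  90  90  90  90]
148 [90 90 91 90 90 90 90 90 90 92 93 93 93 91 91 91 90 91 90 90 90 90 90 89]
149 [90 90 90 90 90 90 90 90 90 90 90 90 91 90 90 90 90 90 91 90 90 89 86 82]
[[236.0205 144.4813]
 [235.1899 135.8108]
 [234.3356 126.9129]]
```

View pics/s4c.png

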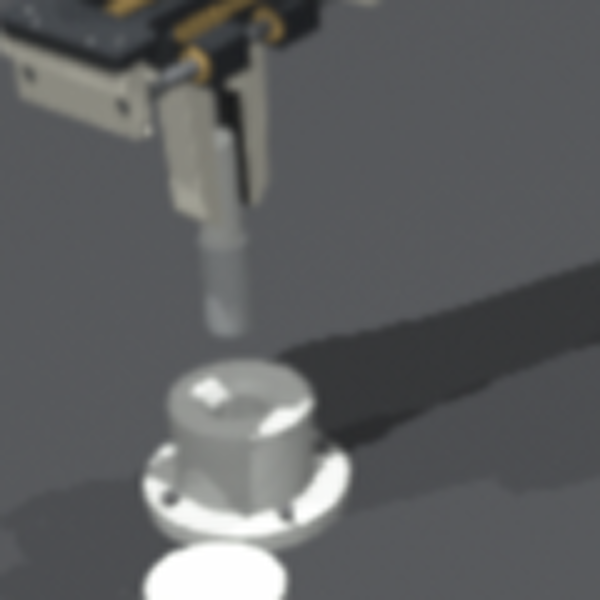

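The vertical view shows the shoulder ring centred at about (234.2,127), against (234.35,126.9) predicted, so the gauge sits within about 0.5 mm of the bore axis. The earlier offset came from an arm that hadn't settled. Leaning again and entering.

```bash
python3 -m pendant '[[[0.005,0,0],[0,0.09,0]],[[0.011,0,-0.008],[0,0.18,0]],[[0.0167,0.0003,-0.015],[0,0.262,0]],[[0.0167,0.0003,-0.025],[0,0.262,0]],[[0.0167,0.0003,-0.035],[0,0.262,0]],[[0.0167,0.0003,-0.042],[0,0.262,0]],[[0.0167,0.0003,-0.042],[0,0.262,0]],[[0.0167,0.0003,-0.042],[0,0.262,0]]]'
python3 -m pendant '[[[0,0,-0.003],[0,0,0]],[[0,0,-0.006],[0,0,0]],[[0,0,-0.009],[0,0,0]],[[0,0,-0.009],[0,0,0]]]'
```

```text
time: 7.6
eef_pos: [0.536, -0.1941, 0.1302]
tool_rot: [[-0.259, 0.001, 0.966], [0.0, 1.0, -0.001], [-0.966, -0.0, -0.259]]
contact_force: [-0.2, -0.4, -1.8]
finger_gap: 0.0199
time: 8.0
eef_pos: [0.5363, -0.1935, 0.1202]
tool_rot: [[-0.26, -0.0, 0.966], [0.0, 1.0, 0.0], [-0.966, 0.0, -0.26]]
contact_force: [-0.6, -0.7, -1.8]
finger_gap: 0.0196
```

Now −0.051, no contact. Continuing to the lean depth.

```bash
python3 -m pendant '[[[0,0,-0.003],[0,0,0]],[[0,0,-0.006],[0,0,0]],[[0,0,-0.006],[0,0,0]],[[0,0,-0.006],[0,0,0]]]'
python3 - <<'E'
from h import *
im=manip.snapshot("scene")[:,:,::-1].copy()
cv2.imwrite("pics/s5c.png",cv2.resize(im[100:200,190:290],None,fx=6,fy=6,interpolation=cv2.INTER_CUBIC))
s=manip.get_state();print(s["contact_force"],s["ft_torque"])
E
```

```text
time: 8.4
eef_pos: [0.5365, -0.1937, 0.1145]
tool_rot: [[-0.259, -0.0, 0.966], [0.0, 1.0, 0.0], [-0.966, 0.0, -0.259]]
contact_force: [-0.7, -0.3, -1.0]
finger_gap: 0.0194
[-0.28461579 -0.17613031 -1.72999979] [-0.05929542 -0.32851513  0.00133514]
```

View pics/s5c.png

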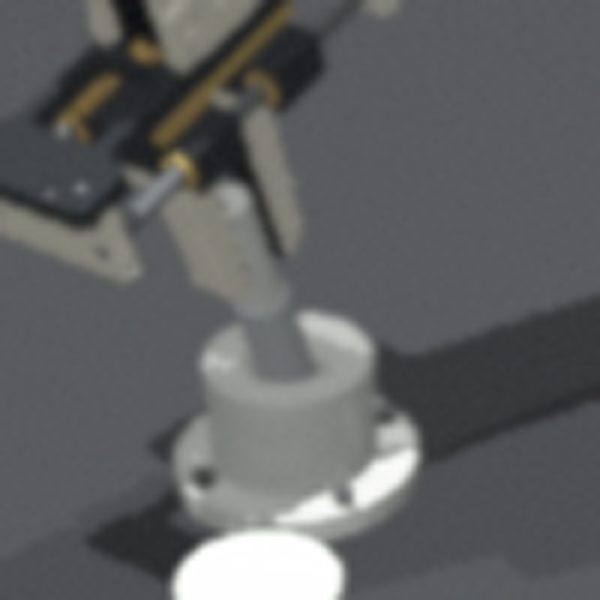

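The picture shows the plug leaning inside the mouth, at crop (280,375), with no contact force beyond its weight. Straightening about the foot.

```bash
python3 -m pendant '[[[-0.0041,0,0.001],[0,-0.066,0]],[[-0.0083,0,0.0017],[0,-0.131,0]],[[-0.0125,0,0.0021],[0,-0.197,0]],[[-0.0167,0,0.0023],[0,-0.262,0]],[[-0.0167,0,0.0023],[0,-0.262,0]],[[-0.0167,0,0.0023],[0,-0.262,0]],[[-0.0167,0,0.0023],[0,-0.262,0]]]'
python3 - <<'E'
from h import *
im=manip.snapshot("scene")[:,:,::-1].copy()
cv2.imwrite("pics/s6c.png",cv2.resize(im[100:200,190:290],None,fx=6,fy=6,interpolation=cv2.INTER_CUBIC))
for i in range(4):
  manip.snapshot("scene");s=manip.get_state();print(s["eef_pos"],s["contact_force"],s["ft_torque"])
E
```

```text
time: 9.15
eef_pos: [0.5208, -0.1936, 0.1169]
tool_rot: [[-0.001, -0.001, 1.0], [-0.0, 1.0, 0.001], [-1.0, -0.0, -0.001]]
contact_force: [-0.0, 0.3, -1.3]
finger_gap: 0.0198
[ 0.52063298 -0.19354043  0.1166661 ] [ 0.5137756   0.02190623 -2.98926744] [-0.09059872  0.08020526  0.0069524 ]
[ 0.52046987 -0.19353116  0.1165868 ] [-0.19089841  1.08217236 -2.03211823] [-0.06320465  0.05519243  0.04212767]
[ 0.52033237 -0.19352795  0.11657497] [-0.09482161  0.41108277 -2.69587471] [-0.06748324  0.06815067 -0.03789796]
[ 0.52019561 -0.19356556  0.11659637] [ 0.05710268  0.46983331 -1.42877101] [-0.08674913  0.06600915 -0.04203594]
```

View pics/s6c.png

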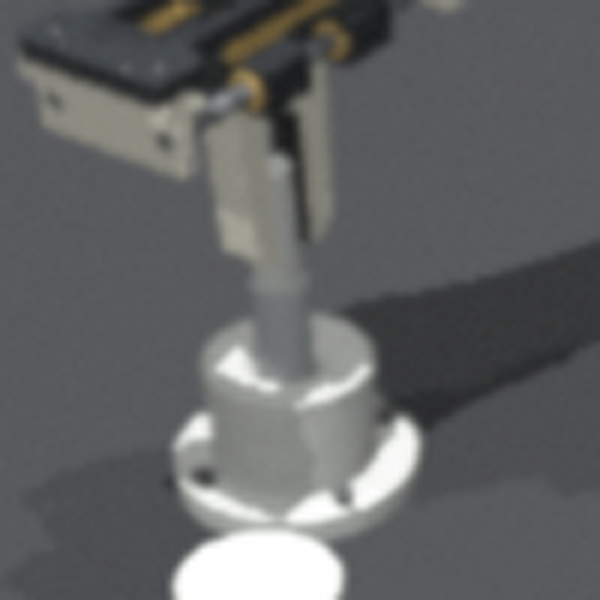

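```bash
python3 -m pendant '[[[0,0,-0.003],[0,0,0]],[[0,0,-0.006],[0,0,0]],[[0,0,-0.008],[0,0,0]],[[0,0,-0.008],[0,0,0]]]'
python3 -c "
from plant import manip
s=manip.get_state();print(s['contact_force'],s['ft_torque'])"
```

```text
time: 9.8
eef_pos: [0.5195, -0.1936, 0.1084]
tool_rot: [[-0.001, -0.0, 1.0], [0.0, 1.0, 0.0], [-1.0, 0.0, -0.001]]
contact_force: [0.1, 0.6, -1.5]
finger_gap: 0.0196
[ 0.05170503  0.60427853 -1.48505833] [-0.01682997  0.05515876  0.02416937]
```

```bash
python3 -m pendant '[[[0,0,-0.003],[0,0,0]],[[0,0,-0.006],[0,0,0]],[[0,0,-0.009],[0,0,0]],[[0,0,-0.01],[0,0,0]],[[0,0,-0.01],[0,0,0]]]'
python3 -c "
from plant import manip
s=manip.get_state();print(s['contact_force'],s['ft_torque'])"
```

```text
time: 10.3
eef_pos: [0.5197, -0.1936, 0.0987]
tool_rot: [[-0.001, -0.0, 1.0], [0.0, 1.0, 0.0], [-1.0, 0.0, -0.001]]
contact_force: [-0.2, 0.3, -2.7]
finger_gap: 0.0195
[-0.15941471  0.27741988 -2.65637936] [-0.07001387  0.07526963  0.00157485]
```

```bash
python3 -m pendant '[[[0,0,-0.002],[0,0,0]],[[0,0,-0.004],[0,0,0]],[[0,0,-0.006],[0,0,0]],[[0,0,-0.008],[0,0,0]],[[0,0,-0.009],[0,0,0]],[[0,0,-0.009],[0,0,0]]]'
python3 -m pendant '[[[0,0,-0.001],[0,0,0]],[[0,0,-0.001],[0,0,0]]]'
python3 -m pendant '[[[0,0,-0.001],[0,0,0]],[[0,0,-0.001],[0,0,0]]]'
```

```text
time: 10.9
eef_pos: [0.5198, -0.1936, 0.0897]
tool_rot: [[-0.0, -0.0, 1.0], [0.0, 1.0, 0.0], [-1.0, 0.0, -0.0]]
contact_force: [0.1, 0.6, -1.5]
finger_gap: 0.0195
time: 11.1
eef_pos: [0.5199, -0.1937, 0.0889]
tool_rot: [[-0.0, -0.0, 1.0], [0.0, 1.0, 0.0], [-1.0, 0.0, -0.0]]
contact_force: [0.2, 1.0, -2.0]
finger_gap: 0.0192
time: 11.3
eef_pos: [0.5198, -0.1937, 0.0879]
tool_rot: [[-0.0, -0.0, 1.0], [0.0, 1.0, 0.0], [-1.0, 0.0, -0.0]]
contact_force: [-0.1, -0.3, -2.2]
finger_gap: 0.0197
```

```bash
for i in 1 2 3; do python3 -m pendant '[[[0,0,-0.0007],[0,0,0]],[[0,0,-0.0007],[0,0,0]]]' | egrep 'eef|force'; done
```

```text
eef_pos: [0.5198, -0.1936, 0.0872]
contact_force: [0.4, 0.3, -2.2]
eef_pos: [0.52, -0.1937, 0.0868]
contact_force: [-0.3, -0.1, 0.7]
eef_pos: [0.52, -0.1938, 0.0868]
contact_force: [-1.5, 0.8, 6.6]
```

Contact came at TCP z 0.0868, where the bottom was expected (about 0.0865), with roughly 8 N of gentle press. I'll ease off, release and look.

```bash
python3 -m pendant '[[[0,0,0.0008],[0,0,0]],[[0,0,0.0008],[0,0,0]]]' 
python3 -m pendant '[[[0,0,0],[0,0,0]],[[0,0,0],[0,0,0]],[[0,0,0],[0,0,0]],[[0,0,0],[0,0,0]],[[0,0,0],[0,0,0]]]' 0.5
python3 -m pendant '[[[0,0,0.01],[0,0,0]],[[0,0,0.03],[0,0,0]],[[0,0,0.06],[0,0,0]],[[0,0,0.1],[0,0,0]],[[0,0,0.14],[0,0,0]],[[0,0.04,0.14],[0,0,0]],[[0,0.08,0.14],[0,0,0]],[[0,0.12,0.14],[0,0,0]]]'
python3 -m pendant '[[[-0.03,0.04,0],[0,0,0]],[[-0.05,0.08,0],[0,0,0]],[[-0.05,0.12,0],[0,0,0]],[[-0.05,0.16,0],[0,0,0]],[[-0.05,0.16,0],[0,0,0]],[[-0.05,0.16,0],[0,0,0]]]'
python3 - <<'E'
from h import *
for n in("scene","top"):
    im=manip.snapshot(n)[:,:,::-1].copy();cv2.imwrite(f"pics/{n}7.png",im)
a=cv2.imread("pics/scene7.png");b=cv2.imread("pics/top7.png")
cv2.imwrite("pics/f7.png",np.hstack([cv2.resize(a[120:220,200:300],(395,395),interpolation=cv2.INTER_CUBIC),cv2.resize(b[165:245,390:470],(395,395),interpolation=cv2.INTER_CUBIC)]))
E
```

```text
time: 12.1
eef_pos: [0.52, -0.1938, 0.0868]
tool_rot: [[0.0, -0.0, 1.0], [-0.0, 1.0, 0.0], [-1.0, -0.0, 0.0]]
contact_force: [-1.3, 0.9, 1.4]
finger_gap: 0.0194
time: 12.6
eef_pos: [0.5199, -0.1937, 0.0866]
tool_rot: [[-0.0, -0.0, 1.0], [-0.0, 1.0, 0.0], [-1.0, -0.0, -0.0]]
contact_force: [-0.1, 0.5, 0.3]
finger_gap: 0.0463
time: 13.4
eef_pos: [0.5199, -0.0726, 0.2279]
tool_rot: [[0.002, 0.001, 1.0], [0.0, 1.0, -0.001], [-1.0, 0.0, 0.002]]
contact_force: [0.3, -0.2, 0.7]
finger_gap: 0.0462
time: 14.0
eef_pos: [0.4698, 0.087, 0.2272]
tool_rot: [[0.001, -0.003, 1.0], [-0.0, 1.0, 0.003], [-1.0, -0.0, 0.001]]
contact_force: [0.7, -1.3, 0.5]
finger_gap: 0.0465
```

View pics/f7.png

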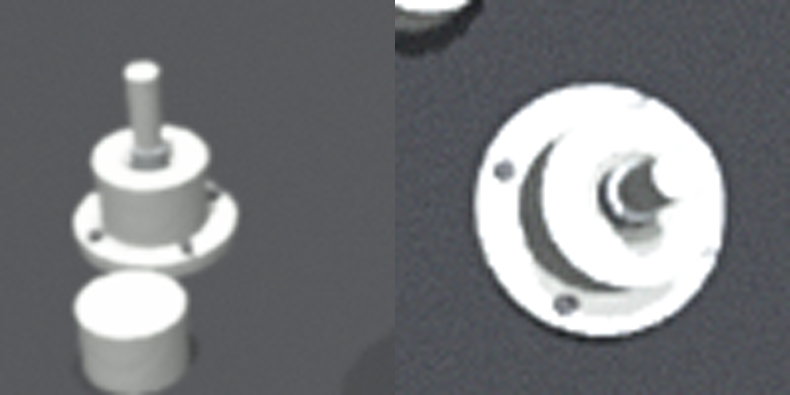

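View pics/scene7.png

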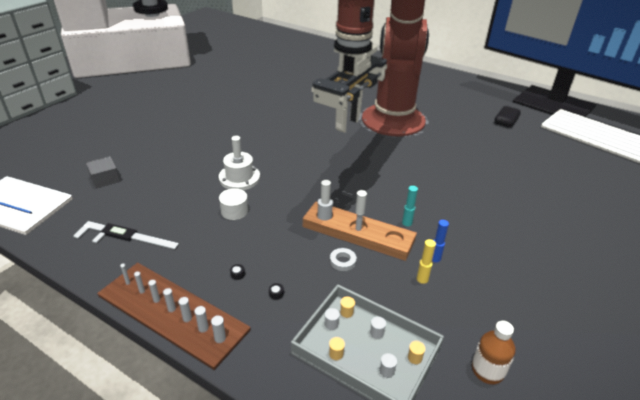

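```bash
python3 - <<'E'
from h import *
np.set_printoptions(precision=4,suppress=True)
a=cv2.imread("pics/scene7.png");print(blobs(a,(226,132,248,145),215),proj("scene",(.5204,-.1951,.125)))
manip.finish_job();s=manip.get_state();print(s["time"])
E
```

```text
[[235.3172 137.7764   4.3568   7.7691]] [235.3001 137.5681]
the job is handed in; nothing more can be done
the job is handed in; nothing more can be done
```

I seated the middle gauge at the bottom of the bore and handed the job in. The last logged arm time was about 14 s, well under the 42 s limit.

- **What I did:** I took the middle gauge from the end of the rack beside the turquoise look-alike. I entered it into the bore leaning 15° with no contact force beyond its own weight, then straightened it upright in the mouth. I lowered it in small steps until it touched bottom, eased off, let go and withdrew the arm.
- **Last checks that agreed:**
  - Contact came at TCP height 0.0868 m, against about 0.0865 m expected, with a press of about 8 N.
  - After release the gauge stands upright, with its top at pixel (235.3, 137.8), against (235.3, 137.6) predicted for a fully seated gauge.
  - The thin and thick gauges are still standing in the rack, and the look-alikes have not moved.
- **A reading that disagreed:** Before entry, camera edge measurements of the held plug were up to 1 px (about 3 mm) off prediction. I put this down to the arm not having settled and to shading on the plug's edge. I re-measured upright over the bore, where the shoulder ring agreed within about 0.5 mm. The foot's lower edge still read about 1 px high, but the seating height shows that didn't matter.

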